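# Fit the sleeve and bring the spread circlip to its groove

### The arm

A 7-joint arm with a two-finger parallel gripper is mounted at the origin on the work surface. World frame = base frame: x ahead of the robot, y to its left, z up, the work surface at z = 0. Lengths are in m, angles in rad, forces in N, time in s.
With the tool pointing down it reaches from about 0.4 to 0.85 m from the base axis. Payload 4.5 kg.
Tool frame: the origin (TCP) lies between the finger pads, 19 mm behind the fingertips; this is the grasp point; z points along the fingers, y is the line along which they close (so a half turn about z gives the same grasp; the last joint's range is limited). The gripper opens to 85 mm and grips with 20 to 120 N. Pads are 22 mm wide; open, the fingers measure 114 mm over their backs; the gripper's body (76 mm by 85 mm) begins 54 mm behind the grasp point. The pads swing forward as they close: fully open they stand 13 mm farther back than shut.
Start: joints at [1.247, 0.689, -0.195, 1.565, 0.157, 0.902, -0.215], TCP at [0.219, -0.585, 0.25] pointing down, gripper open.
Joint ranges: [-3.01, 3.01], [-0.46, 2.08], [-1.47, 1.51], [0.13, 2.56], [-1, 4.14], [0.04, 2.09], [-2.66, 2.66]. Speed limits (rad/s): [2.57, 2.57, 3.14, 3.14, 3.14, 3.14, 3.14].

### API

Orientations are given as a unit quaternion [x, y, z, w].
In Python, from bench import env gives the robot as it stands.
- The arm moves only by the tool arm_command, never from a script. Its argument "motion" is a list of rows, each a list of 3 entries, a list of its own where there are three numbers: the shift along the world's x, y, z in mm, then the turn about the world's z in degrees, then the opening, from -1 (shut) to 1 (fully open). In form: [[[x, y, z], twist, jaw], ...]. A call has 1 to 5 rows; each row shifts and turns the commanded pose from where the row before left it; what a row does not reach is not made up. A row lasts 1/12 s, in which the tool goes at most 41.7 mm and 7.16 degrees, less where a joint would pass 70% of its speed; a pose out of reach is approached as far as the arm can. A call with a gripper value outside its range is refused whole. The fingers move at their own pace and stop on an object; "newtons" is the grip in N (left out, the last holds). Time passes only in rows, so rows that do not move let the fingers close. It gives the time, the measured TCP pose, the force, the opening and the grip force at its end, in the units of the state.
- env.state(): the state, without advancing time (a new reading comes with each control period).
- env.get_image(name): name is "side" or "top"; returns a dict with "image" (480x640x3 uint8, blue, green, red), "z_map" (480x640 float32, m along the optical axis (not along the pixel's ray), 0 where there is no reading), "fovy" (degrees; the focal length in pixels is half the picture's height over the tangent of half this angle, whatever the lens; pixels are square), "cx", "cy" (the principal point, pixels), "rvec" (rotation vector, rad) and "tvec" (3), from world to camera coordinates, as OpenCV has them. Camera axes: x right, y down, z forward; pixel columns grow to the right and rows downward; lengths in m; the calibration is good to about 2 mm. A picture is of the moment at which its call begins.
- env.job_done(): hands the job in; it is judged then, once.
The state is a dict: "time": time; "qpos": joint angles; "dq": joint speeds; "effort": joint torques, N m; "eef_pos": TCP position; "ee_rot": TCP orientation; "ft_force": force on the tool from outside, world axes, zero at the start; "moment": the same for the moment, N m; "opening": finger opening in m; "grip_force": force on a finger pad.
Only numpy, scipy, OpenCV 4.12 (cv2) and the standard library are available. Lean on these libraries where they do the work, as an engineer would, in place of code of your own. Each camera call takes 0.05 s, during which the arm holds its last target. There are 200 camera calls.

### The job

Slide the copper sleeve over the upright stub axle until it sits fully home on its shoulder, and let go of it. Then take the circlip pliers by their two red handles, squeeze the handles fully so that the circlip on the tips is spread wide, bring it over the top of the axle and slide it down, without forcing it, level with the black groove. Finish while still holding it there: pliers upright, handles squeezed, the clip around the axle at the groove, carried by the gripper alone and not resting on the sleeve or leaning hard on the axle; leave the two valves, the pink tin and the carton where they stand.

Things in the scene. Friction and masses are not known exactly. Their poses are not given: they have to be found in the camera images.
- sleeve: Copper-coloured plain sleeve, loose, standing upright on the bench: outside diameter 48 mm, bore 33.6 mm, height 23 mm, 0.16 kg. Origin at the centre of its underside, z along its bore.
- housing: Fixed alloy housing, 130 x 110 x 36 mm. Origin at the centre of its underside. In its middle stands a round shoulder (diameter 42 mm, top 46 mm above the bench) and on it the upright steel stub axle, diameter 30.4 mm, top 91 mm above the bench with a 1.5 mm chamfer.
- axle_seat (a point): Point on the axle's centre line at the top of the shoulder, 46 mm above the bench: the sleeve's underside sits here. The seated sleeve's top is then 69 mm above the bench, 3 mm below the lower edge of the groove.
- axle_groove (a point): Point on the axle's centre line at mid-height of the black groove, 75.5 mm above the bench. The groove is 7 mm wide (72 to 79 mm above the bench) and 26 mm in diameter. It is 15.5 mm below the axle's top.
- axle_top (a point): Centre of the axle's top face, 91 mm above the bench.
- stand: Fixed blue stand, base 80 x 96 mm, with two posts 69 mm apart along its y, tops 70 mm above the bench with 6 mm lips, on which the pliers' hanger plate rests. Origin at the centre of its underside.
- pliers: Circlip pliers, 0.2 kg, upright in the stand, handles up, tips down; lift straight up. Origin at the pivot, 73 mm above the bench at first; z up, y across the handles, x towards the clip. A hanger plate 24 x 76 x 6 mm lies along y at the pivot. The flat red handles at +y and -y, 13 mm wide in x, reach from 24 to 70 mm above the pivot. Squeezing them spreads the clip, which stays on the tips.
- handle_grip (a point): Point midway between the red handles, 50 mm above the pivot: put the TCP here, pointing down, and close along the pliers' y. Here the handles measure 57 mm over their outer faces when free (64 mm at their tops) and 38 mm when fully squeezed, the faces then being parallel.
- clip_center (a point): Centre of the spread circlip, fixed to the pliers: 20.8 mm along their x and 42 mm below the pivot, at mid-thickness. The clip is a level C of 4 mm round steel wire, open towards the pliers; fully spread, its hole is 34.8 mm in diameter; when free it is too narrow for the axle.
- handle_left (a joint): Squeeze angle of each handle (both move together): 0 free, 0.19 rad (up to 0.205 under a hard grip) fully squeezed against a stop, where the clip is fully spread. A spring of about 3 N (free) to 7 N (squeezed) at each handle opens them again; a grip of 40 N holds them at the stop.
- valve1: Loose engine valve standing on its head, 38 mm across, 100 mm high. Origin at the centre of its underside. To be left alone.
- valve2: Second loose engine valve, the same. To be left alone.
- tin: Round pink tin, 104 mm across, 55 mm high. Origin at the centre of its underside. To be left alone.
- carton: Small white and red carton, 60 x 90 x 50 mm. Origin at the centre of its underside. To be left alone.
There are look-alikes about, which are no part of the job. Of the things shaped like the sleeve, the copper one is meant.

How it is judged:
By the outcome, as a careful person would: the job done as asked, in the order asked, and still so for the second after the job is handed in, while the arm keeps its last pose, push and grip.
It also fails if it takes over 67 s, if anything falls off the work surface, if the arm or the gripper's body presses on something with over 40 N, if the wrist force passes 120 N, or if a joint passes its speed limit or range.

## Working session

There is one attempt and no reset: what is moved stays moved. The work goes in short steps, Python scripts to look and compute and a tool call to move; the robot and the scene stay as the last step left them, time stands still between calls to the robot, and variables do not carry over. Pictures are saved under pics/ and viewed, at most 10 in all, crops included, and the job is handed in when it is done.

Besides the shell and the picture viewer there is one more tool, called in YAML: its name, and indented under it one key for each argument. arm_command: Moves the arm, as the interface text tells. Its arguments: {"type":"object","properties":{"motion":{"type":"array","items":{"type":"array"}},"newtons":{"type":"number"}},"required":["motion"]}

```bash
mkdir -p pics
cat > h.py <<'E'
import numpy as np, cv2
from bench import env
def grab(n,save=None):
    d=env.get_image(n)
    if save: cv2.imwrite('pics/'+save,d['image'])
    np.save('/tmp/'+n+'.npy',d,allow_pickle=True)
    return d
def load(n): return np.load('/tmp/'+n+'.npy',allow_pickle=True).item()
def cloud(d):
    z=d['z_map'].astype(float);h,w=z.shape;f=h/2/np.tan(np.radians(d['fovy'])/2)
    v,u=np.mgrid[:h,:w]
    P=np.stack([(u-d['cx'])/f*z,(v-d['cy'])/f*z,z],-1)
    R=cv2.Rodrigues(np.array(d['rvec'],float))[0]
    return (P-np.array(d['tvec']).ravel())@R
E
python3 - <<'E'
from h import *
for n in('side','top'):
    d=grab(n,n+'0.png');R=cv2.Rodrigues(np.array(d['rvec'],float))[0]
    print(n,d['fovy'],-R.T@np.array(d['tvec']).ravel(),R[2])
print(env.state())
E
```

```text
side 50.94299232642393 [0.07244234 0.55575605 0.65654038] [ 0.51617086 -0.62399894 -0.58667962]
top 42.1542046279252 [ 0.38777071 -0.01763132  1.54583487] [ 0.11939015  0.00464612 -0.99283655]
{'time': 0.1, 'qpos': array([ 1.24681171,  0.68990415, -0.19456187,  1.5662584 ,  0.15730533,
        0.90250224, -0.2151202 ]), 'dq': array([-3.41244138e-04, -7.68177689e-05,  1.40961682e-04, -2.10182021e-03,
        6.37433005e-04, -6.44130982e-04, -8.36872715e-04]), 'effort': array([-3.50849179e-03, -5.40598440e+01, -1.27149157e+00, -1.58984005e+01,
        9.39455931e-03,  4.41924407e-03, -6.62241760e-06]), 'eef_pos': array([ 0.2186577 , -0.58490277,  0.24925787]), 'ee_rot': array([ 9.84032695e-01,  1.77985819e-01, -1.98770610e-04, -8.15021914e-04]), 'ft_force': array([ 1.39801809,  0.33347351, -0.55026675]), 'moment': array([0.00620123, 0.0609943 , 0.02019035]), 'grip_force': 0.0, 'opening': 0.0851690669230914}
```

View pics/side0.png

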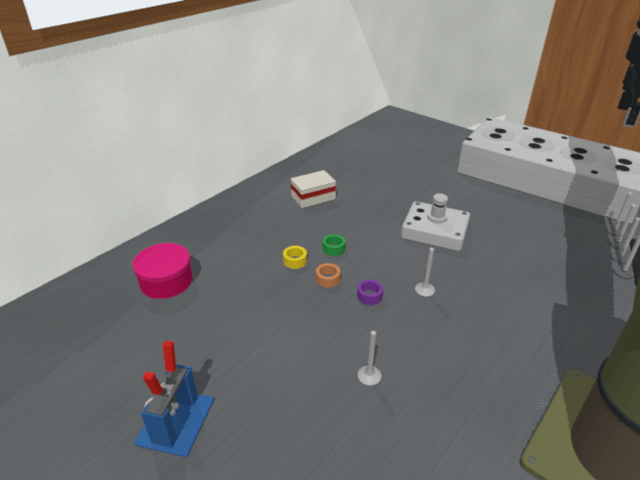

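View pics/top0.png

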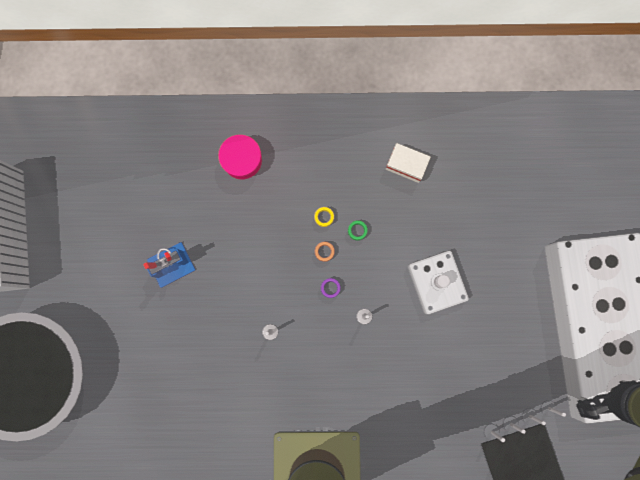

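Candidates for the sleeve (top view): yellow (324,216), green (358,230), copper-orange (325,251), purple (331,288). The one at (325,251), side (328,274), is copper-coloured. I'll confirm it in a crop.

Run:
```python
from h import *
t=load('top');s=load('side')
def c(d,x,y,w=66,h=50,W=400,H=300): return cv2.resize(d['image'][y:y+h,x:x+w],(W,H),interpolation=cv2.INTER_CUBIC)
im=np.vstack([np.hstack([c(t,300,206,132,99),c(t,136,240)]),np.hstack([c(s,280,225,132,99),c(s,400,185,80,60)])])
cv2.imwrite('pics/crop1.png',im)
for n,d in(('top',t),('side',s)):
    P=cloud(d);x,y,z=P[...,0],P[...,1],P[...,2];im=d['image'];hsv=cv2.cvtColor(im,cv2.COLOR_BGR2HSV).astype(int)
    H,S,V=hsv[...,0],hsv[...,1],hsv[...,2]
    def rep(k,m):
        q=P[m]; 
        if len(q): print(n,k,len(q),'med',np.round(np.median(q,0),4),'minmax',np.round(q.min(0),4),np.round(q.max(0),4))
    box=lambda u0,v0,u1,v1:(lambda m:(m.__setitem__((slice(v0,v1),slice(u0,u1)),True),m)[1])(np.zeros(z.shape,bool))
    if n=='top': bs=box(308,236,342,268);ba=box(405,245,472,318);bp=box(136,238,200,292)
    else: bs=box(310,258,348,292);ba=box(398,190,475,252);bp=box(130,335,220,455)
    m=bs&(z>.019)&(z<.027)&(S>100);rep('sleeve top',m)
    if m.any():
        (cx,cy),r=cv2.minEnclosingCircle(P[m][:,:2].astype(np.float32));print('circ',cx,cy,r)
    rep('axle top',ba&(z>.086)&(z<.096)); m=ba&(z>.032)&(z<.040);rep('hous',m)
    if m.any(): print(cv2.minAreaRect((P[m][:,:2]*1000).astype(np.float32)))
    m=bp&(S>150)&((H<8)|(H>172))&(z>.08);rep('red',m)
    m=bp&(z>.064)&(z<.084);rep('plate',m); print(cv2.minAreaRect((P[m][:,:2]*1000).astype(np.float32)))
    m=bp&(H>100)&(H<125)&(S>120)&(z<.03)&(z>.001);rep('base',m); print(cv2.minAreaRect((P[m][:,:2]*1000).astype(np.float32)))
```

```text
top sleeve top 113 med [ 0.5377 -0.0242  0.0225] minmax [ 0.5149 -0.0441  0.0191] [5.6e-01 2.0e-04 2.7e-02]
circ 0.5375134348869324 -0.0229667779058218 0.023719491437077522
top axle top 117 med [ 0.458  -0.2986  0.0909] minmax [ 0.4437 -0.3133  0.0861] [ 0.472  -0.2842  0.0955]
top hous 1594 med [ 0.4562 -0.2985  0.0355] minmax [ 0.3839 -0.3684  0.032 ] [ 0.5336 -0.2303  0.04  ]
((458.7181091308594, -298.61785888671875), (129.22674560546875, 109.71358489990234), 18.473388671875)
top red 54 med [0.5134 0.3397 0.137 ] minmax [0.4909 0.3306 0.1033] [0.5271 0.3875 0.1442]
top plate 304 med [0.5115 0.3501 0.0751] minmax [0.4767 0.3135 0.064 ] [0.5405 0.398  0.084 ]
((508.95697021484375, 358.2116394042969), (32.25293731689453, 84.98884582519531), 27.595382690429688)
top base 584 med [0.4997 0.346  0.0062] minmax [0.4558 0.3006 0.001 ] [0.5628 0.415  0.0296]
((509.5028381347656, 358.3253479003906), (79.00728607177734, 94.86802673339844), 26.241514205932617)
side sleeve top 213 med [ 0.5348 -0.0187  0.0234] minmax [ 0.5136 -0.0437  0.019 ] [0.5616 0.0034 0.0266]
circ 0.5373586416244507 -0.019815338775515556 0.024447830393910408
side axle top 106 med [ 0.4563 -0.2944  0.0912] minmax [ 0.443  -0.3101  0.086 ] [ 0.4741 -0.2811  0.0942]
side hous 1444 med [ 0.4457 -0.2816  0.0367] minmax [ 0.3821 -0.3637  0.032 ] [ 0.5321 -0.2269  0.04  ]
((457.89324951171875, -294.98779296875), (129.598876953125, 109.71469116210938), 18.46898651123047)
side red 574 med [0.5121 0.3471 0.1238] minmax [0.0724 0.3308 0.0962] [0.5262 0.5558 0.6565]
side plate 1091 med [0.5017 0.3736 0.0764] minmax [0.4753 0.3161 0.064 ] [0.5358 0.4053 0.0838]
((508.6796569824219, 360.5253601074219), (33.373313903808594, 86.14720153808594), 26.81969451904297)
side base 2238 med [0.4934 0.3603 0.0072] minmax [0.453  0.2921 0.001 ] [0.5919 0.4203 0.03  ]
((520.31396484375, 339.1889953613281), (82.5290756225586, 146.3513641357422), 28.993637084960938)
```

View pics/crop1.png

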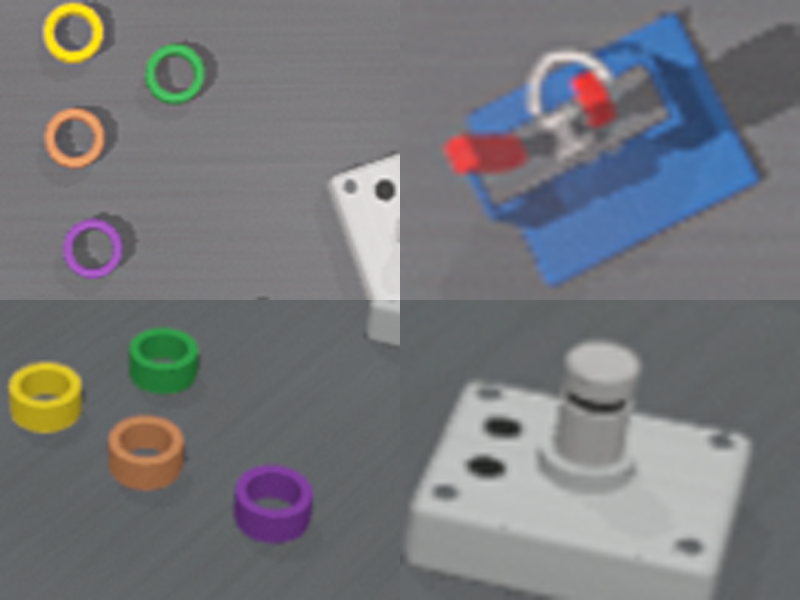

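The crop confirms it: the ring at crop (75,137) top and (146,450) side is the only copper-coloured one. The pliers' clip points to image-up in the top view (+x, turned about 27°). Both cameras put the sleeve at about (0.5375, -0.021) and the axle at about (0.458, -0.297).

arm_command:
  motion:
    - [[16,28,0],-1,1]
    - [[16,28,0],-1,1]
    - [[16,28,0],-1,1]
    - [[16,28,0],-1,1]
    - [[16,28,0],-1,1]
  newtons: 30

```text
time: 0.52
eef_pos: [0.2992, -0.4439, 0.2497]
ee_rot: [0.991, 0.134, -0.0, -0.0]
ft_force: [0.6, 0.6, 0.2]
opening: 0.0853
grip_force: 0.0
```

arm_command:
  motion:
    - [[16,28,0],-1,1]
    - [[16,28,0],-1,1]
    - [[16,28,0],-1,1]
    - [[16,28,0],-1,1]
    - [[16,28,0],-1,1]

```text
time: 0.93
eef_pos: [0.3792, -0.3039, 0.2498]
ee_rot: [0.996, 0.091, -0.0, -0.0]
ft_force: [0.7, 0.5, 0.2]
opening: 0.0855
grip_force: 0.0
```

arm_command:
  motion:
    - [[16,28,0],-1,1]
    - [[16,28,0],-1,1]
    - [[16,28,0],-1,1]
    - [[16,28,0],-1,1]
    - [[16,28,0],-1,1]

```text
time: 1.35
eef_pos: [0.4592, -0.1639, 0.2498]
ee_rot: [0.999, 0.048, -0.0, -0.0]
ft_force: [0.6, -0.4, -0.4]
opening: 0.0853
grip_force: 0.0
```

arm_command:
  motion:
    - [[16,28,0],-1,0.7]
    - [[16,28,0],-1,0.7]
    - [[16,28,0],-1,0.7]
    - [[16,28,0],-1,0.7]
    - [[16,28,0],-1,0.7]

```text
time: 1.77
eef_pos: [0.5392, -0.0239, 0.2497]
ee_rot: [1.0, 0.004, -0.0, 0.0]
ft_force: [0.5, 0.7, -0.3]
opening: 0.0724
grip_force: 0.0
```

arm_command:
  motion:
    - [[-2,2,-38],0,0.7]
    - [[0,0,-38],0,0.7]
    - [[0,0,-38],0,0.7]
    - [[0,0,-36],0,0.7]
    - [[0,0,-30],0,0.7]

```text
time: 2.18
eef_pos: [0.5359, -0.0232, 0.0675]
ee_rot: [1.0, 0.005, -0.001, -0.0]
ft_force: [-0.3, -0.0, 0.6]
opening: 0.0726
grip_force: 0.0
```

arm_command:
  motion:
    - [[0,0,-20],0,0.7]
    - [[0,0,-14],0,0.7]
    - [[0,0,-8],0,0.7]
    - [[0,0,-6],0,0.7]
    - [[0,0,0],0,0.7]

```text
time: 2.6
eef_pos: [0.5366, -0.0234, 0.0213]
ee_rot: [1.0, 0.004, -0.001, 0.0]
ft_force: [0.7, -0.5, 0.5]
opening: 0.0725
grip_force: 0.0
```

arm_command:
  motion:
    - [[0,0,0],0,0.3]
    - [[0,0,0],0,0.2]
    - [[0,0,0],0,0.1]
    - [[0,0,0],0,0]
    - [[0,0,0],0,0]

```text
time: 3.02
eef_pos: [0.5376, -0.0235, 0.0233]
ee_rot: [1.0, 0.004, 0.001, 0.0]
ft_force: [-0.9, -0.6, 6.4]
opening: 0.0459
grip_force: 30.5
```

arm_command:
  motion:
    - [[0,0,0],0,-0.2]
    - [[0,0,0],0,-0.2]
    - [[0,0,0],0,-0.2]
    - [[0,0,0],0,-0.2]
    - [[0,0,0],0,-0.2]

```text
time: 3.43
eef_pos: [0.5376, -0.0234, 0.0232]
ee_rot: [1.0, 0.004, 0.001, 0.0]
ft_force: [-1.3, 0.9, 5.9]
opening: 0.0463
grip_force: 30.5
```

arm_command:
  motion:
    - [[0,0,10],0,-0.2]
    - [[0,0,20],0,-0.2]
    - [[0,0,30],0,-0.2]
    - [[0,0,30],0,-0.2]
    - [[0,0,30],0,-0.2]

```text
time: 3.85
eef_pos: [0.5363, -0.0235, 0.1438]
ee_rot: [1.0, 0.004, -0.0, 0.0]
ft_force: [1.1, 0.2, -2.6]
opening: 0.046
grip_force: 32.0
```

arm_command:
  motion:
    - [[-7,-25,0],0,-0.2]
    - [[-8,-28,0],0,-0.2]
    - [[-8,-28,0],0,-0.2]
    - [[-8,-28,0],0,-0.2]
    - [[-8,-28,0],0,-0.2]

```text
time: 4.27
eef_pos: [0.4971, -0.1616, 0.1429]
ee_rot: [1.0, 0.004, 0.0, 0.0]
ft_force: [0.7, -0.8, -1.1]
opening: 0.0463
grip_force: 32.0
```

arm_command:
  motion:
    - [[-8,-28,0],0,-0.2]
    - [[-8,-28,0],0,-0.2]
    - [[-8,-28,0],0,-0.2]
    - [[-8,-28,0],0,-0.2]
    - [[-8,-26,0],0,-0.2]

```text
time: 4.68
eef_pos: [0.4569, -0.3002, 0.1427]
ee_rot: [1.0, 0.004, -0.0, 0.0]
ft_force: [0.0, -0.3, -2.2]
opening: 0.0463
grip_force: 32.0
```

arm_command:
  motion:
    - [[0,0,0],0,-0.2]
    - [[0,0,0],0,-0.2]

```text
time: 4.85
eef_pos: [0.4564, -0.3007, 0.1425]
ee_rot: [1.0, 0.002, -0.0, 0.001]
ft_force: [0.2, 1.0, -3.0]
opening: 0.0466
grip_force: 32.0
```

Run:
```python
from h import *
t=grab('top');s=grab('side')
def c(d,x,y,w=80,h=60,W=400,H=300): return cv2.resize(d['image'][y:y+h,x:x+w],(W,H),interpolation=cv2.INTER_CUBIC)
cv2.imwrite('pics/crop2.png',np.hstack([c(t,400,250),c(s,400,160,80,60)]))
st=env.state();print(st['eef_pos'],st['opening'],st['ft_force'])
for n,d in(('top',t),('side',s)):
    P=cloud(d);z=P[...,2];h=cv2.cvtColor(d['image'],cv2.COLOR_BGR2HSV).astype(int)
    m=(abs(h[...,0]-10)<6)&(h[...,1]>110)&(abs(P[...,0]-.458)<.05)&(abs(P[...,1]+.298)<.05)&(z>.1)
    q=P[m];print(n,len(q),q.min(0),q.max(0))
```

```text
[ 0.45809225 -0.29739247  0.1423733 ] 0.04619255274690492 [ 0.587863    0.18445131 -1.71807679]
top 15 [ 0.43516192 -0.2953686   0.12675406] [ 0.44300282 -0.27110429  0.20869619]
side 208 [ 0.4331551  -0.32115023  0.11984991] [ 0.46533218 -0.27326992  0.14488113]
```

View pics/crop2.png

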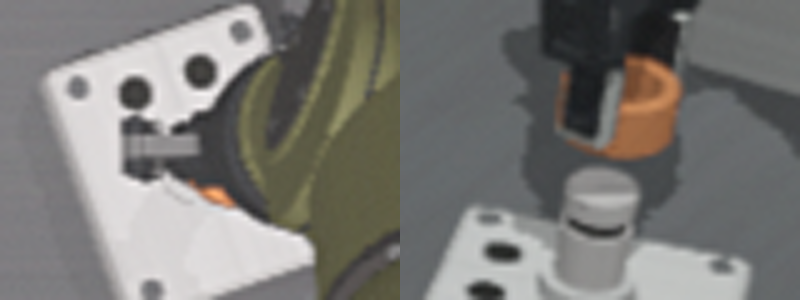

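The side view shows the sleeve level in the fingers (crop 620,105), just above the axle top (crop 600,185). I'll measure the sleeve-to-axle offset within that same camera.

arm_command:
  motion:
    - [[0,0,0],0,-0.2]
    - [[0,0,0],0,-0.2]
    - [[0,0,0],0,-0.2]
    - [[0,0,0],0,-0.2]
    - [[0,0,0],0,-0.2]

```text
time: 5.37
eef_pos: [0.4581, -0.298, 0.142]
ee_rot: [1.0, 0.005, -0.0, -0.0]
ft_force: [0.3, -0.5, -0.7]
opening: 0.0458
grip_force: 32.0
```

```bash
cat >> h.py <<'E'
from scipy.optimize import least_squares
def fit(q,radii,c0):
    f=lambda c:np.min([abs(np.hypot(q[:,0]-c[0],q[:,1]-c[1])-r) for r in radii],0)
    r=least_squares(f,c0,loss='soft_l1',f_scale=.001,x_scale=.001,diff_step=1e-4);return r.x,np.median(f(r.x))
E
python3 - <<'E'
from h import *
for k in range(2):
    s=grab('side');st=env.state();print(st['eef_pos'])
    P=cloud(s);z=P[...,2];h=cv2.cvtColor(s['image'],cv2.COLOR_BGR2HSV).astype(int)
    near=(abs(P[...,0]-.458)<.04)&(abs(P[...,1]+.297)<.04)
    m=near&(abs(h[...,0]-10)<6)&(h[...,1]>110)&(z>.1);m=cv2.erode(m.astype(np.uint8),np.ones((2,2)))>0
    q=P[m];print('z',np.percentile(q[:,2],[2,50,98]));print('sleeve',len(q),fit(q,[.024,.0168],q.mean(0)[:2]))
    m=near&(z>.05)&(z<.088)&(h[...,1]<60);m=cv2.erode(m.astype(np.uint8),np.ones((2,2)))>0
    q=P[m];print('axle',len(q),fit(q,[.0152],[.457,-.296]))
    m=near&(z>.089)&(z<.094)&(h[...,1]<60);q=P[m].astype(np.float32);print('axtop',len(q),cv2.minEnclosingCircle(np.ascontiguousarray(q[:,:2])))
E
```

```text
[ 0.45801693 -0.29816004  0.14201966]
z [0.12156857 0.13579906 0.14392862]
sleeve 170 (array([ 0.4598111 , -0.29181541]), np.float64(0.0015746786116849418))
axle 180 (array([ 0.45908448, -0.29836072]), np.float64(0.0008774428658395979))
axtop 91 ((0.4593374729156494, -0.294590562582016), 0.01585405133664608)
[ 0.45799541 -0.29823099  0.14200272]
z [0.12167806 0.13552576 0.14376617]
sleeve 168 (array([ 0.46039136, -0.29087321]), np.float64(0.0016454325796184457))
axle 182 (array([ 0.45895574, -0.2984132 ]), np.float64(0.001050873920443278))
axtop 90 ((0.45944902300834656, -0.2964245676994324), 0.016121426597237587)
```

arm_command:
  motion:
    - [[0.5,-0.5,-8],0,-0.2]
    - [[0,0,-10],0,-0.2]
    - [[0,0,-6],0,-0.2]
    - [[0,0,-2],0,-0.2]
    - [[0,0,-2],0,-0.2]

```text
time: 5.88
eef_pos: [0.458, -0.2987, 0.1131]
ee_rot: [1.0, 0.004, -0.001, -0.0]
ft_force: [-0.4, 0.4, -2.0]
opening: 0.0463
grip_force: 32.0
```

arm_command:
  motion:
    - [[0,0,-1],0,-0.2]
    - [[0,0,-1],0,-0.2]
    - [[0,0,-1],0,-0.2]
    - [[0,0,-1],0,-0.2]
    - [[0,0,0],0,-0.2]

```text
time: 6.3
eef_pos: [0.4585, -0.2989, 0.11]
ee_rot: [1.0, 0.004, 0.0, 0.0]
ft_force: [-0.1, 1.1, -1.8]
opening: 0.0462
grip_force: 32.0
```

arm_command:
  motion:
    - [[0,0,-2],0,-0.2]
    - [[0,0,-2],0,-0.2]
    - [[0,0,-2],0,-0.2]
    - [[0,0,-2],0,-0.2]
    - [[0,0,0],0,-0.2]

```text
time: 6.72
eef_pos: [0.4582, -0.2988, 0.1015]
ee_rot: [1.0, 0.004, -0.0, -0.0]
ft_force: [-0.3, -1.0, -1.5]
opening: 0.046
grip_force: 32.0
```

arm_command:
  motion:
    - [[0,0,-3],0,-0.2]
    - [[0,0,-3],0,-0.2]
    - [[0,0,-3],0,-0.2]
    - [[0,0,-3],0,-0.2]
    - [[0,0,0],0,-0.2]

```text
time: 7.13
eef_pos: [0.4581, -0.2987, 0.0893]
ee_rot: [1.0, 0.004, -0.0, -0.0]
ft_force: [-0.5, 0.1, -1.8]
opening: 0.0461
grip_force: 32.0
```

arm_command:
  motion:
    - [[0,0,-4],0,-0.2]
    - [[0,0,-4],0,-0.2]
    - [[0,0,-4],0,-0.2]
    - [[0,0,-3],0,-0.2]
    - [[0,0,0],0,-0.2]

```text
time: 7.55
eef_pos: [0.458, -0.2987, 0.0742]
ee_rot: [1.0, 0.004, -0.001, -0.0]
ft_force: [-1.2, 0.4, -1.7]
opening: 0.046
grip_force: 32.0
```

arm_command:
  motion:
    - [[0,0,-1.5],0,-0.2]
    - [[0,0,-1.5],0,-0.2]
    - [[0,0,-1.5],0,-0.2]
    - [[0,0,-1],0,-0.2]
    - [[0,0,0],0,-0.2]

```text
time: 7.97
eef_pos: [0.4584, -0.2989, 0.0694]
ee_rot: [1.0, 0.004, -0.0, 0.0]
ft_force: [-0.2, -0.2, -1.1]
opening: 0.0462
grip_force: 32.0
```

arm_command:
  motion:
    - [[0,0,-0.5],0,-0.2]
    - [[0,0,0],0,0.2]
    - [[0,0,0],0,0.4]
    - [[0,0,0],0,0.6]
    - [[0,0,0],0,0.7]

```text
time: 8.38
eef_pos: [0.4586, -0.299, 0.0692]
ee_rot: [1.0, 0.004, 0.0, 0.0]
ft_force: [0.4, 0.5, 0.8]
opening: 0.0728
grip_force: 0.0
```

arm_command:
  motion:
    - [[0,0,10],0,0.7]
    - [[0,0,30],0,0.7]
    - [[0,0,40],0,0.7]
    - [[0,0,40],0,1]
    - [[0,0,40],0,1]

```text
time: 8.8
eef_pos: [0.4579, -0.2987, 0.2314]
ee_rot: [1.0, 0.004, -0.0, -0.0]
ft_force: [1.3, 0.6, -0.1]
opening: 0.0853
grip_force: 0.0
```

arm_command:
  motion:
    - [[2.5,33,5],1.3,1]
    - [[2.5,33,5],1.3,1]
    - [[2.5,33,5],1.3,1]
    - [[2.5,33,5],1.3,1]
    - [[2.5,33,5],1.3,1]

```text
time: 9.22
eef_pos: [0.4706, -0.1325, 0.2552]
ee_rot: [0.998, 0.061, 0.0, 0.0]
ft_force: [0.4, 0.6, -0.3]
opening: 0.0849
grip_force: 0.0
```

arm_command:
  motion:
    - [[2.5,33,0],1.3,1]
    - [[2.5,33,0],1.3,1]
    - [[2.5,33,0],1.3,1]
    - [[2.5,33,0],1.3,1]
    - [[2.5,33,0],1.3,1]

```text
time: 9.63
eef_pos: [0.4831, 0.0326, 0.2549]
ee_rot: [0.993, 0.118, 0.0, 0.0]
ft_force: [0.1, -0.6, 0.0]
opening: 0.0855
grip_force: 0.0
```

Run:
```python
from h import *
print(env.state()['eef_pos'])
t=grab('top');s=grab('side')
def c(d,x,y,w=80,h=60,W=400,H=300): return cv2.resize(d['image'][y:y+h,x:x+w],(W,H),interpolation=cv2.INTER_CUBIC)
cv2.imwrite('pics/crop3.png',np.vstack([np.hstack([c(t,136,235),c(t,400,250)]),np.hstack([c(s,120,330,140,105),c(s,400,180)])]))
for n,d in(('top',t),('side',s)):
    P=cloud(d);z=P[...,2];h=cv2.cvtColor(d['image'],cv2.COLOR_BGR2HSV).astype(int)
    m=(abs(h[...,0]-10)<6)&(h[...,1]>110)&(abs(P[...,0]-.458)<.04)&(abs(P[...,1]+.297)<.04)
    print(n,'sleeve z',np.percentile(P[m][:,2],[50,80,90,97]))
    m=(h[...,1]>150)&((h[...,0]<8)|(h[...,0]>172))&(abs(P[...,0]-.51)<.06)&(abs(P[...,1]-.358)<.06)
    q=P[m]; a=np.radians(26.8); R=np.array([[np.cos(a),np.sin(a)],[-np.sin(a),np.cos(a)]])
    l=(q[:,:2]-[.509,.358])@R.T
    for sgn in(1,-1):
        k=sgn*l[:,1]>0; L=l[k];Z=q[k,2]
        for lo,hi in((.1,.115),(.115,.13),(.13,.15)):
            j=(Z>lo)&(Z<hi)
            if j.sum()>4: print(n,sgn,lo,j.sum(),'x',np.round(1e3*np.percentile(L[j,0],[3,50,97]),1),'y',np.round(1e3*np.percentile(L[j,1],[3,50,97]),1),Z[j].max())
```

```text
[0.48313405 0.03256584 0.25485145]
top sleeve z [0.06678727 0.07031671 0.07282382 0.07514488]
top 1 0.13 21 x [-5.2  0.7  5.8] y [23.1 26.5 30.7] 0.14411098516034013
top -1 0.13 23 x [-5.7 -0.2  6.1] y [-29.3 -25.7 -22.2] 0.14594133929680211
side sleeve z [0.06361183 0.06918802 0.07023176 0.07114425]
side 1 0.1 68 x [-5.8 -4.4  3.8] y [20.1 26.6 29.7] 0.11471313913589866
side 1 0.115 72 x [-6.  -4.6  4.1] y [22.  30.1 32. ] 0.12987527713990873
side 1 0.13 108 x [-5.6 -1.7  5.2] y [24.9 30.2 34. ] 0.14215684639752857
side -1 0.1 96 x [-5.4 -1.6  5.6] y [-20.4 -14.2 -11.2] 0.11488440060026171
side -1 0.115 93 x [-5.9 -1.9  5.5] y [-23.1 -16.9 -14.8] 0.12997087765288787
side -1 0.13 110 x [-6.  -0.8  5.7] y [-27.7 -20.4 -17.3] 0.14243348101142156
```

View pics/crop3.png

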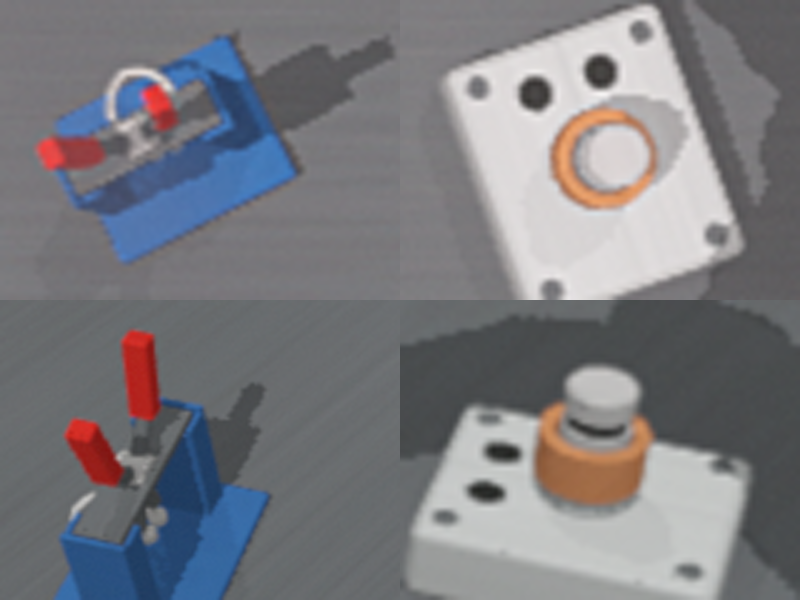

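The sleeve sits level on the shoulder, with its top at about 69–70 mm and the groove visible above it (crop 600,425). The pliers' red handles are centred on (0.509, 0.358) at a yaw of about 26.5°. Next I move over them and descend.

arm_command:
  motion:
    - [[2.6,32.5,0],1.3,1]
    - [[2.6,32.5,0],1.3,1]
    - [[2.6,32.5,0],1.3,1]
    - [[2.6,32.5,0],1.3,1]
    - [[2.6,32.5,0],1.3,1]

```text
time: 10.15
eef_pos: [0.4964, 0.1942, 0.2547]
ee_rot: [0.985, 0.174, 0.0, 0.0]
ft_force: [1.7, -0.3, 0.4]
opening: 0.0855
grip_force: 0.0
```

arm_command:
  motion:
    - [[2.6,32.5,0],1.3,1]
    - [[2.6,32.5,0],1.3,1]
    - [[2.6,32.5,0],1.3,1]
    - [[2.6,32.5,0],1.3,1]
    - [[2.6,32.5,0],1.3,1]

```text
time: 10.57
eef_pos: [0.5096, 0.3566, 0.2547]
ee_rot: [0.973, 0.229, 0.0, 0.0]
ft_force: [1.9, -0.7, 1.3]
opening: 0.0858
grip_force: 0.0
```

arm_command:
  motion:
    - [[0,0,-20],0,1]
    - [[0,0,-20],0,1]
    - [[0,0,-10],0,1]
    - [[0,0,0],0,1]
    - [[0,0,0],0,1]

```text
time: 10.98
eef_pos: [0.5097, 0.355, 0.2042]
ee_rot: [0.974, 0.229, -0.0, 0.0]
ft_force: [-0.0, -0.7, -0.6]
opening: 0.0853
grip_force: 0.0
```

arm_command:
  motion:
    - [[-0.5,3,-10],0,1]
    - [[0,0,-20],0,1]
    - [[0,0,-20],0,1]
    - [[0,0,-15],0,1]
    - [[0,0,-8],0,1]

```text
time: 11.4
eef_pos: [0.5086, 0.3586, 0.1298]
ee_rot: [0.973, 0.229, -0.001, 0.0]
ft_force: [-0.4, -1.0, -0.5]
opening: 0.0856
grip_force: 0.0
```

arm_command:
  motion:
    - [[0,0,-6],0,1]
    - [[0,0,-2],0,1]
    - [[0,0,0],0,1]

```text
time: 11.65
eef_pos: [0.5092, 0.3593, 0.1233]
ee_rot: [0.973, 0.229, 0.0, -0.0]
ft_force: [-0.0, -0.4, 0.1]
opening: 0.0852
grip_force: 0.0
```

arm_command:
  motion:
    - [[0,0,0],0,0.6]
    - [[0,0,0],0,0.4]
    - [[0,0,0],0,0.2]
    - [[0,0,0],0,0]
    - [[0,0,0],0,-0.2]
  newtons: 45

```text
time: 12.07
eef_pos: [0.5106, 0.3597, 0.1259]
ee_rot: [0.973, 0.229, 0.002, -0.001]
ft_force: [-1.9, -2.2, 8.4]
opening: 0.0357
grip_force: 44.3
```

arm_command:
  motion:
    - [[0,0,0],0,-0.5]
    - [[0,0,0],0,-0.5]
    - [[0,0,0],0,-0.5]
    - [[0,0,0],0,-0.5]
    - [[0,0,0],0,-0.5]

```text
time: 12.48
eef_pos: [0.5105, 0.3597, 0.1258]
ee_rot: [0.973, 0.229, 0.002, -0.001]
ft_force: [-0.9, -2.9, 11.6]
opening: 0.0358
grip_force: 45.0
```

arm_command:
  motion:
    - [[0,0,4],0,-0.5]
    - [[0,0,8],0,-0.5]
    - [[0,0,12],0,-0.5]
    - [[0,0,14],0,-0.5]
    - [[0,0,14],0,-0.5]

```text
time: 12.9
eef_pos: [0.5086, 0.359, 0.1761]
ee_rot: [0.973, 0.229, -0.0, 0.0]
ft_force: [0.9, 1.2, -1.8]
opening: 0.0356
grip_force: 45.9
```

arm_command:
  motion:
    - [[0,0,14],0,-0.5]
    - [[0,0,14],0,-0.5]
    - [[0,0,14],0,-0.5]
    - [[0,0,8],0,-0.5]
    - [[0,0,0],0,-0.5]

```text
time: 13.32
eef_pos: [0.5098, 0.3599, 0.2275]
ee_rot: [0.973, 0.229, 0.002, -0.001]
ft_force: [-0.4, 0.3, -2.4]
opening: 0.0355
grip_force: 45.9
```

Run:
```python
from h import *
s=grab('side');print(env.state()['eef_pos'])
cv2.imwrite('pics/side4.png',cv2.resize(s['image'][240:480,100:360],(780,720))[:600])
```

```text
[0.50919497 0.35943747 0.22607864]
```

View pics/side4.png

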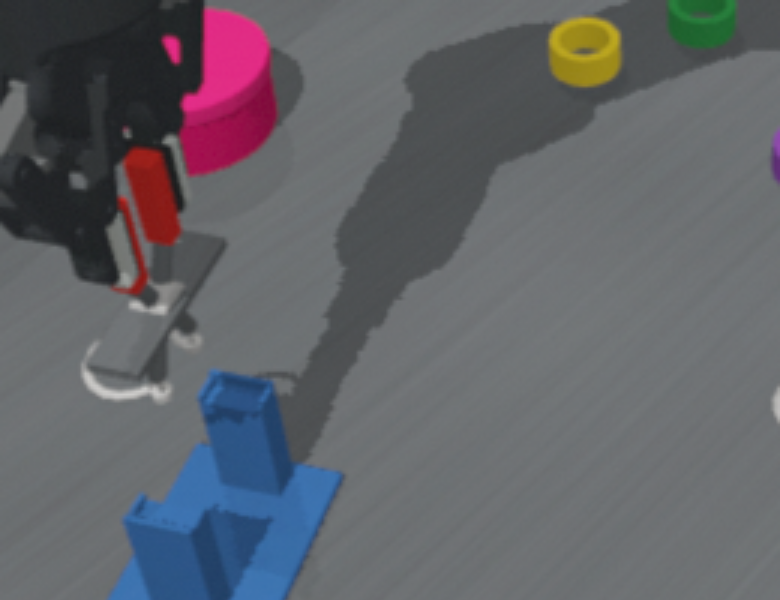

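The pliers hang upright in the gripper, clear of the stand, and the clip is spread (crop 120,390). Now I carry them over the axle.

arm_command:
  motion:
    - [[-2,-15,0],0,-0.5]
    - [[-3,-26,0],0,-0.5]
    - [[-3.5,-33,0],0,-0.5]
    - [[-3.5,-33,0],0,-0.5]
    - [[-3.5,-33,0],0,-0.5]

```text
time: 13.78
eef_pos: [0.4923, 0.2174, 0.2241]
ee_rot: [0.973, 0.23, -0.001, 0.0]
ft_force: [0.6, -0.1, -1.7]
opening: 0.0355
grip_force: 45.9
```

arm_command:
  motion:
    - [[-3.5,-34,0],0,-0.5]
    - [[-3.5,-34,0],0,-0.5]
    - [[-3.5,-34,0],0,-0.5]
    - [[-3.5,-34,0],0,-0.5]
    - [[-3.5,-34,0],0,-0.5]

```text
time: 14.2
eef_pos: [0.4749, 0.0474, 0.2244]
ee_rot: [0.973, 0.229, -0.001, -0.0]
ft_force: [1.5, 0.0, -2.0]
opening: 0.0354
grip_force: 45.9
```

arm_command:
  motion:
    - [[-3.5,-34,0],0,-0.5]
    - [[-3.5,-34,0],0,-0.5]
    - [[-3.5,-34,0],0,-0.5]
    - [[-3.5,-34,0],0,-0.5]
    - [[-3.5,-34,0],0,-0.5]

```text
time: 14.62
eef_pos: [0.4574, -0.1224, 0.2244]
ee_rot: [0.973, 0.229, -0.001, -0.0]
ft_force: [1.2, 0.8, -0.8]
opening: 0.0355
grip_force: 45.9
```

arm_command:
  motion:
    - [[-3.5,-34,0],0,-0.5]
    - [[-3.5,-34,0],0,-0.5]
    - [[-3.5,-34,0],0,-0.5]
    - [[-3.5,-34,0],0,-0.5]
    - [[-3,-26,0],0,-0.5]

```text
time: 15.03
eef_pos: [0.4399, -0.2861, 0.2242]
ee_rot: [0.974, 0.228, -0.001, 0.0]
ft_force: [0.0, -0.2, -2.2]
opening: 0.0353
grip_force: 45.9
```

arm_command:
  motion:
    - [[-2,-12,0],0,-0.5]
    - [[0,0,0],0,-0.5]
    - [[0,0,0],0,-0.5]
    - [[0,0,0],0,-0.5]
    - [[0,0,0],0,-0.5]

```text
time: 15.45
eef_pos: [0.44, -0.2925, 0.2249]
ee_rot: [0.973, 0.231, 0.0, -0.001]
ft_force: [-0.2, -0.2, -2.1]
opening: 0.0354
grip_force: 45.9
```

Run:
```python
from h import *
s=grab('side');st=env.state();print(st['eef_pos'],st['ee_rot'],st['opening'],st['ft_force'])
im=s['image'][130:250,380:540]
cv2.imwrite('pics/side5.png',cv2.resize(im,(800,600),interpolation=cv2.INTER_CUBIC))
```

```text
[ 0.43998185 -0.29284918  0.22501272] [ 9.72999770e-01  2.30805460e-01  1.02647256e-04 -5.26500192e-04] 0.03527225168518618 [ 0.65050853 -0.04858323 -1.91880679]
```

View pics/side5.png

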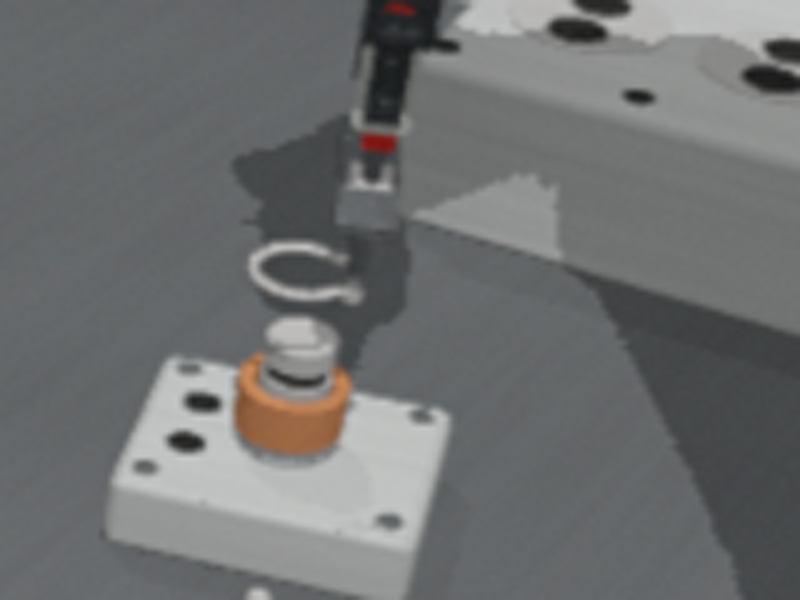

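The side view shows the clip level at crop (305,272), above and slightly off the axle top at crop (302,335), with a full view of both. I'll measure clip against axle by intersecting rays with known heights.

```bash
cat >> h.py <<'E'
def onplane(d,m,z0):
    h,w=m.shape;f=h/2/np.tan(np.radians(d['fovy'])/2);v,u=np.nonzero(m)
    R=cv2.Rodrigues(np.array(d['rvec'],float))[0];C=-R.T@np.array(d['tvec']).ravel()
    r=np.stack([(u-d['cx'])/f,(v-d['cy'])/f,np.ones(len(u))],-1)@R
    return (C+r*((z0-C[2])/r[:,2])[:,None])[:,:2]
E
cat > clip.py <<'E'
from h import *
def meas(n,verbose=True):
    d=grab(n);tcp=env.state()['eef_pos'];P=cloud(d);z=P[...,2]
    zc=tcp[2]-.094  # nominal-ish
    q=tcp[:2]+.0208*np.array([np.cos(.465),np.sin(.465)])
    m=(np.hypot(P[...,0]-q[0],P[...,1]-q[1])<.032)&(abs(z-zc)<.012)&(d['image'].min(-1)>90)
    print(n,'tcp',np.round(tcp,4),'n',m.sum(),'z med',np.median(z[m]),np.percentile(z[m],[10,90]))
    for z0 in(zc-.002,zc,zc+.002):
        p=onplane(d,m,z0);p=p[(p[:,0]-q[0])*.89+(p[:,1]-q[1])*.45>-.012]
        g=least_squares(lambda c:np.hypot(p[:,0]-c[0],p[:,1]-c[1])-c[2],[*q,.0194],loss='soft_l1',f_scale=.001,x_scale=.001)
        print('  clip z0 %.4f'%z0,np.round(g.x*1e3,2),'rms %.2f'%(1e3*np.sqrt(np.mean(g.fun**2))))
    a=(np.hypot(P[...,0]-.458,P[...,1]+.297)<.022)&(abs(z-.091)<.004)&(d['image'].max(-1)>110)
    hs=cv2.cvtColor(d['image'],cv2.COLOR_BGR2HSV);a&=hs[...,1]<60
    p=onplane(d,a,.091);c,r=cv2.minEnclosingCircle((p*1e3).astype(np.float32));print('  axle top',a.sum(),p.mean(0),c,r,'zmed',np.median(z[a]))
if __name__=='__main__':
    for n in('side','top'):
        try: meas(n)
        except Exception as e: print(n,e)
E
python3 clip.py
```

```text
side tcp [ 0.44   -0.2932  0.2251] n 95 z med 0.13199390549777387 [0.13005834 0.13340529]
  clip z0 0.1291 [ 458.55 -284.58   19.25] rms 1.96
  clip z0 0.1311 [ 457.26 -281.37   19.07] rms 1.94
  clip z0 0.1331 [ 455.59 -278.2    19.12] rms 1.94
  axle top 100 [ 0.45741345 -0.29447863] (458.1378173828125, -293.3548889160156) 18.362443923950195 zmed 0.09139998800752133
top tcp [ 0.4398 -0.2936  0.2251] n 55 z med 0.13080892555886584 [0.12696187 0.13496307]
  clip z0 0.1291 [ 457.21 -283.88   19.34] rms 1.16
  clip z0 0.1311 [ 457.11 -283.5    19.31] rms 1.15
  clip z0 0.1331 [ 457.01 -283.12   19.28] rms 1.15
  axle top 62 [ 0.46086993 -0.29435226] (460.23291015625, -295.01287841796875) 13.142080307006836 zmed 0.09045758712177716
```

arm_command:
  motion:
    - [[1,-8,0],0,-0.5]
    - [[0,-6.8,0],0,-0.5]
    - [[0,0,-10],0,-0.5]
    - [[0,0,-12],0,-0.5]
    - [[0,0,-6],0,-0.5]

```text
time: 16.02
eef_pos: [0.4395, -0.3099, 0.1954]
ee_rot: [0.973, 0.229, -0.001, -0.001]
ft_force: [-0.2, 0.5, -1.9]
opening: 0.0356
grip_force: 45.8
```

arm_command:
  motion:
    - [[0,0,-3],0,-0.5]
    - [[0,0,0],0,-0.5]
    - [[0,0,0],0,-0.5]
    - [[0,0,0],0,-0.5]
    - [[0,0,0],0,-0.5]

```text
time: 16.43
eef_pos: [0.4408, -0.3099, 0.1945]
ee_rot: [0.973, 0.229, 0.0, 0.0]
ft_force: [-0.6, 0.2, -2.4]
opening: 0.0351
grip_force: 45.8
```

Run:
```python
from h import *
import clip
for n in('side','top'):
    clip.meas(n)
s=load('side');t=load('top')
c=lambda d,x,y,w,h,W,H:cv2.resize(d['image'][y:y+h,x:x+w],(W,H),interpolation=cv2.INTER_CUBIC)
cv2.imwrite('pics/c6.png',np.hstack([c(s,415,170,50,60,400,480),c(t,420,260,50,60,400,480)]))
st=env.state();print(st['ft_force'],st['opening'])
```

```text
side tcp [ 0.4407 -0.3099  0.1945] n 160 z med 0.0999730377272644 [0.09067199 0.10307483]
  clip z0 0.0985 [ 458.67 -301.14   20.01] rms 6.74
  clip z0 0.1005 [ 457.29 -298.07   19.94] rms 6.71
  clip z0 0.1025 [ 455.64 -295.24   20.08] rms 6.65
  axle top 77 [ 0.45665933 -0.29346702] (458.1378173828125, -293.3548889160156) 18.362443923950195 zmed 0.09135670335195532
top tcp [ 0.4407 -0.3098  0.1944] n 139 z med 0.09340565499339124 [0.0895056 0.1024447]
  clip z0 0.0984 [ 462.7  -297.16   13.12] rms 4.89
  clip z0 0.1004 [ 462.6  -296.78   13.11] rms 4.88
  clip z0 0.1024 [ 462.49 -296.39   13.09] rms 4.87
  axle top 96 [ 0.45973598 -0.29826703] (460.203369140625, -297.32916259765625) 15.733712196350098 zmed 0.09057519132691261
[ 0.92503292 -0.64779784 -2.04005301] 0.035663458931231067
```

View pics/c6.png

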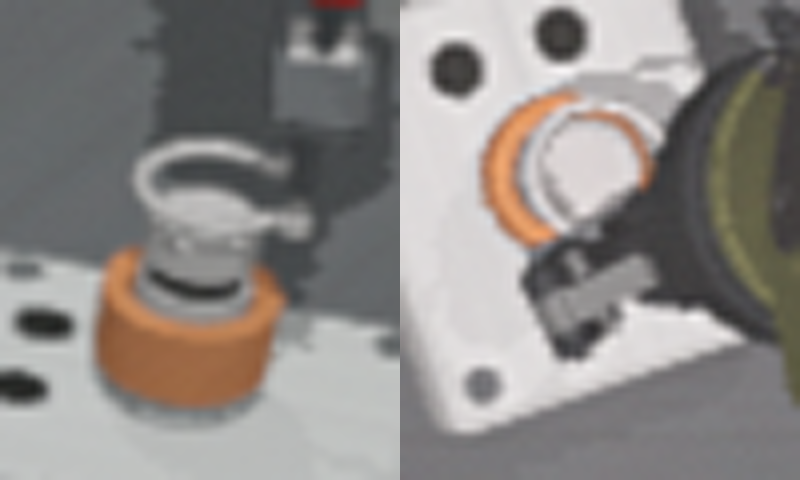

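```bash
cat > clip2.py <<'E'
from h import *
def go(dz=.094,fresh=True):
    for n,ax in(('top',(458.7,-298.6)),('side',(457.9,-295.0))):
        d=grab(n) if fresh else load(n);tcp=env.state()['eef_pos'];P=cloud(d);z=P[...,2];zc=tcp[2]-dz
        q=np.array(ax)/1e3
        m=(np.hypot(P[...,0]-q[0],P[...,1]-q[1])<.034)&(z>zc-.0045)&(z<zc+.008)&(d['image'].min(-1)>90)
        p=onplane(d,m,zc);l=p-q;rr=np.hypot(*l.T);k=(rr>.0155)&(rr<.025)&(l@[.89,.45]>-.011);p=p[k]
        g=least_squares(lambda c:np.hypot(p[:,0]-c[0],p[:,1]-c[1])-.0194,q,loss='soft_l1',f_scale=.001,x_scale=.001)
        print(n,'tcp',np.round(tcp*1e3,1),k.sum(),'clip-axle mm',np.round(g.x*1e3-ax,2),'rms',1e3*np.sqrt(np.mean(g.fun**2)))
if __name__=='__main__': go(); go(.0932,False)
E
python3 clip2.py
```

```text
top tcp [ 440.6 -309.8  194.3] 46 clip-axle mm [-0.81 -1.91] rms 1.257561458560997
side tcp [ 440.5 -309.8  194.3] 50 clip-axle mm [ 0.08 -2.5 ] rms 1.677755949198202
top tcp [ 440.5 -309.8  194.3] 45 clip-axle mm [-0.8  -1.82] rms 1.2619993515698842
side tcp [ 440.5 -309.8  194.3] 55 clip-axle mm [-0.6  -1.75] rms 1.8089203709337116
```

Both cameras, and the grasp geometry, put the clip about 1.7 mm too far in -y. I'll correct that and ease down, watching the force.

arm_command:
  motion:
    - [[0.3,1.6,0],0,-0.5]
    - [[0,0,0],0,-0.5]
    - [[0,0,-2],0,-0.5]
    - [[0,0,-2],0,-0.5]
    - [[0,0,0],0,-0.5]

```text
time: 17.05
eef_pos: [0.4404, -0.308, 0.1895]
ee_rot: [0.973, 0.229, -0.0, -0.0]
ft_force: [-0.0, 0.5, -2.5]
opening: 0.0355
grip_force: 45.9
```

arm_command:
  motion:
    - [[0,0,-1],0,-0.5]
    - [[0,0,-1],0,-0.5]
    - [[0,0,-1],0,-0.5]
    - [[0,0,-1],0,-0.5]
    - [[0,0,0],0,-0.5]

```text
time: 17.47
eef_pos: [0.4406, -0.3081, 0.1858]
ee_rot: [0.973, 0.229, -0.0, -0.0]
ft_force: [-0.7, -1.1, -1.9]
opening: 0.0357
grip_force: 45.9
```

arm_command:
  motion:
    - [[0,0,-1],0,-0.5]
    - [[0,0,-1],0,-0.5]
    - [[0,0,-1],0,-0.5]
    - [[0,0,0],0,-0.5]
    - [[0,0,0],0,-0.5]

```text
time: 17.88
eef_pos: [0.4407, -0.3081, 0.1829]
ee_rot: [0.973, 0.229, -0.0, -0.0]
ft_force: [-0.4, -0.2, -1.7]
opening: 0.0355
grip_force: 45.9
```

arm_command:
  motion:
    - [[0,0,-1.5],0,-0.5]
    - [[0,0,-1.5],0,-0.5]
    - [[0,0,-1.5],0,-0.5]
    - [[0,0,-1.5],0,-0.5]
    - [[0,0,0],0,-0.5]

```text
time: 18.3
eef_pos: [0.4405, -0.308, 0.1767]
ee_rot: [0.973, 0.229, -0.0, -0.0]
ft_force: [-0.1, -0.9, -2.3]
opening: 0.0353
grip_force: 45.9
```

arm_command:
  motion:
    - [[0,0,-1.5],0,-0.5]
    - [[0,0,-1.5],0,-0.5]
    - [[0,0,-1.5],0,-0.5]
    - [[0,0,-1],0,-0.5]
    - [[0,0,0],0,-0.5]

```text
time: 18.72
eef_pos: [0.4406, -0.3081, 0.1713]
ee_rot: [0.973, 0.229, -0.0, -0.0]
ft_force: [-0.3, -0.5, -2.6]
opening: 0.0355
grip_force: 45.9
```

Run:
```python
from h import *
s=grab('side');t=grab('top');st=env.state();print(st['eef_pos'],st['ft_force'],st['moment'],st['opening'])
c=lambda d,x,y,w,h,W,H:cv2.resize(d['image'][y:y+h,x:x+w],(W,H),interpolation=cv2.INTER_CUBIC)
cv2.imwrite('pics/c7.png',np.hstack([c(s,415,180,50,60,400,480),c(t,420,260,50,60,400,480)]))
```

```text
[ 0.44068133 -0.30811233  0.17146108] [-0.17365244 -1.73735178 -1.9869271 ] [-0.07797322  0.02878015  0.00433401] 0.03553709367661692
```

View pics/c7.png

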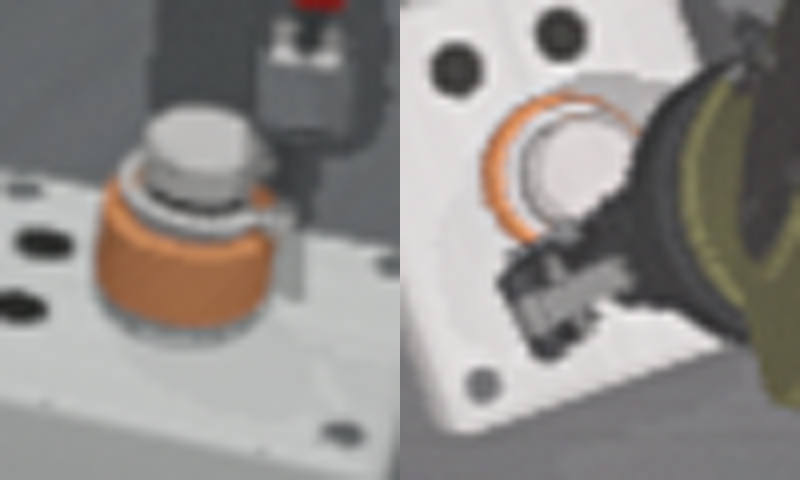

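The clip is around the axle with no contact force (side crop 190,205). I'll check its height from the depth map before the last 1–2 mm.

Run:
```python
from h import *
for n,ax in(('top',(.4587,-.2986)),('side',(.4579,-.295))):
    d=load(n);P=cloud(d);z=P[...,2];r=np.hypot(P[...,0]-ax[0],P[...,1]-ax[1]);hs=cv2.cvtColor(d['image'],cv2.COLOR_BGR2HSV)
    m=(r>.0172)&(r<.0225)&(z>.07)&(z<.086)&(hs[...,1]<70)&(hs[...,2]>100)
    c=(hs[...,1]>120)&(abs(hs[...,0].astype(int)-10)<6)&(r<.026)&(r>.018)&(z>.062)&(z<.076)
    t=(r<.012)&(z>.085)&(z<.097)
    print(n,m.sum(),np.percentile(z[m],[25,50,75]),'sleeve',c.sum(),np.percentile(z[c],[50,90]),'top',np.median(z[t]))
```

```text
top 50 [0.07253523 0.07529004 0.07848414] sleeve 18 [0.06859728 0.07139405] top 0.0905072768999631
side 39 [0.07749106 0.07827475 0.07931997] sleeve 94 [0.06776172 0.07068148] top 0.09161607752600816
```

arm_command:
  motion:
    - [[0,0.2,-0.7],0,-0.5]
    - [[0,0,-0.6],0,-0.5]
    - [[0,0,0],0,-0.5]
    - [[0,0,0],0,-0.5]
    - [[0,0,0],0,-0.5]

```text
time: 19.23
eef_pos: [0.4407, -0.308, 0.1702]
ee_rot: [0.973, 0.229, 0.0, 0.0]
ft_force: [1.1, -0.5, -0.9]
opening: 0.0354
grip_force: 45.9
```

arm_command:
  motion:
    - [[0,0,0],0,-0.5]
    - [[0,0,0],0,-0.5]
    - [[0,0,0],0,-0.5]
    - [[0,0,0],0,-0.5]
    - [[0,0,0],0,-0.5]

```text
time: 19.65
eef_pos: [0.4407, -0.3079, 0.1702]
ee_rot: [0.973, 0.229, 0.0, 0.0]
ft_force: [-1.1, -0.4, -2.3]
opening: 0.0355
grip_force: 45.9
```

arm_command:
  motion:
    - [[0,0,0],0,-0.5]
    - [[0,0,0],0,-0.5]
    - [[0,0,0],0,-0.5]
    - [[0,0,0],0,-0.5]
    - [[0,0,0],0,-0.5]

```text
time: 20.07
eef_pos: [0.4407, -0.3079, 0.1702]
ee_rot: [0.973, 0.229, 0.0, 0.0]
ft_force: [0.8, 0.1, -2.4]
opening: 0.0354
grip_force: 45.9
```

The force is just the pliers' weight (about 2 N) with no side load, so nothing is in contact. Handing in.

```bash
python3 -c "
from bench import env
print(env.job_done())"
```

```text
the job is handed in; nothing more can be done
None
```

I seated the sleeve on the shoulder and let go of it, then handed in with the pliers upright, handles squeezed and the clip around the axle, about 75–77 mm up (groove 72–79 mm), touching nothing; the hand-in returned no verdict.

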